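Load the block into the gauging fixture and latch its spring clamp bar

ROBOT

A 6-joint arm with a two-finger parallel gripper is mounted at the origin on the work surface. World frame = base frame: x ahead of the robot, y to its left, z up, the work surface at z = 0. Lengths are in m, angles in degrees, forces in N, time in s.
With the tool pointing down it reaches from about 0.4 to 0.825 m from the base axis. Payload 7 kg.
Tool frame: the origin (TCP) lies between the finger pads; the fingertips stand 19 mm ahead of it and the grasp point (between the pads) is the TCP; x points along the fingers, y is the direction in which the jaws open and shut, and the axes are right-handed (so a half turn about x gives the same grasp; the last joint's range is limited). The gripper opens to 88 mm and grips with 3 to 60 N. Pads are 19 mm wide; open, the fingers measure 130 mm over their backs; the gripper's body (78 mm by 193 mm) begins 47 mm behind the grasp point.
Start: joints at [-51.217, 20.546, 0.682, 0, -70.136, -16.507], TCP at [0.256, -0.625, 0.246] pointing down, gripper open.
Joint ranges: [-176.03, 176.03], [-82.01, 121.73], [-58.28, 71.71], [-173.87, 95.51], [-174.79, -0.11], [-173.66, 173.66]. Speed limits (degrees/s): [136.94, 136.94, 172.46, 180, 180, 180].

INTERFACE

Orientations are given as [roll, pitch, yaw] about the fixed x, y, z axes, in that order (R = Rz(yaw) Ry(pitch) Rx(roll)).
In Python, from plant import r gives the robot as it stands.
- The arm moves only by the tool send_rows, never from a script. Its argument "plan" is a list of rows, each a list of 2 entries, a list of its own where there are three numbers: the shift along the tool's x, y, z scaled (see below), then the turn, a rotation vector about the tool's x, y, z scaled (see below). A call has exactly 5 rows; each row is the pose to reach, as a shift and turn from the pose measured when the call began, along the tool's axes at that moment; what a row does not reach only later rows make up. The controller multiplies each number of a shift by 0.15 m and each number of a turn by pi/4 rad. A row lasts 1/10 s, in which the tool goes at most 50 mm and 8.59 degrees, less where a joint would pass 70% of its speed; a pose out of reach is approached as far as the arm can. A call with a number of a shift or a turn outside -1 to 1 is refused whole. A call with a gripper value outside its range is refused whole. "jaw" is the opening, from -1 (shut) to 1 (fully open), so that 0 is half open, set as the call begins (left out, the last holds). The fingers move at their own pace and stop on an object; "force" is the grip in N (left out, the last holds). Time passes only in rows, so rows that repeat a pose let the fingers close, or fill a call up. It gives the time, the measured TCP pose, the force and the opening at its end, in the units of the state.
- r.get_state(): the state, without advancing time (a new reading comes with each control period).
- r.capture(name): name is "scene" or "top"; returns a dict with "color" (384x512x3 uint8, red, green, blue), "range_z" (384x512 float32, m along the optical axis (not along the pixel's ray), 0 where there is no reading), "mtx" (3x3 intrinsics, pixels), "pose" (4x4, takes a point from camera to world coordinates). Camera axes: x right, y down, z forward; pixel columns grow to the right and rows downward; lengths in m; the calibration is good to about 2 mm. A picture is of the moment at which its call begins.
- r.close_job(): hands the job in, once; it reports no verdict.
Trained networks look in a picture, given as the dict that the camera call returned (one of the last four; its "shot" number tells which), for a name from the list of things; names that differ only in an ending like _2 or _b are one class to them, and where a whole thing is asked for, a point or a joint stands for the part that bears it (a point fixed in the world has none). Each returns a list of dicts, best first, with "score" (0 to 1); they miss things now and then, are a little off and sometimes report something else, mostly with a low value. They report only what shows in the picture. A call takes as long as a camera call.
- r.find_in(picture, target): "uv" ([column, row] in pixels, amid what is visible of it).
- r.trace(picture, target): "mask" (384x512 bool, what is visible of it) and "uv" ([column, row] in pixels, amid what is visible of it).
The state is a dict: "time_s": time; "joints": joint angles; "qd": joint speeds; "joint_torque": joint torques, N m; "tcp_pos": TCP position; "eef_rot": TCP orientation; "contact_force": force on the tool from outside, world axes, zero at the start; "moment": the same for the moment, N m; "gripper_width": finger opening in m.
Only numpy, scipy, OpenCV 4.12 (cv2) and the standard library are available. Lean on these libraries where they do the work, as an engineer would, in place of code of your own. Each camera call takes 0.05 s, during which the arm holds its last target. There are 200 camera calls.

TASK

Set the blue block down (do not drop it) flat in the nest of the gauging fixture. Then swing the spring-loaded clamp bar down over it by its red handle, press it below the lip of the yellow catch, slide it sideways under the catch until you feel the catch's post, and let it rise to level into the catch so that it stays latched. The catch stands elsewhere each time, so feel for its post without forcing the bar against it, and leave the red block and the other gauges where they are.

Things in the scene. Friction and masses are not known exactly. Their poses are not given: they have to be found in the camera images.
- blue_block: Blue machined aluminium block, 50 (its x) x 100 (its y) x 36 mm high, about 0.4 kg, lying flat on the table; origin at the centre of its underside. The same when turned half round.
- red_block: Red block of the same shape and size; not wanted, leave it.
- fixture: Gauging fixture fixed to the table: grey base plate 260 (x) x 220 (y) x 12 mm, origin at the centre of its underside. Hinge pin along y, 65 mm above the table, at x=100 mm, between two posts (y=30 and y=-90 mm, 80 mm tall). On it a sprung steel clamp bar, 14 mm wide, 10 mm thick, stands 5 degrees past upright at first; when down it lies level towards -x, nose 210 mm from the pin.
- nest (a point): Centre of the nest floor on the fixture (top of the base plate, 12 mm above the table, at x=12, y=-20 mm of the fixture); axes as the fixture's. The nest takes the blue block with its x and y along the fixture's, 3 mm of play each side, between steel stops 10 mm high (along both y ends, and at the corners of the long sides, of which the middle 70 mm are open for fingers).
- hinge (a point): Point on the hinge pin in the bar's middle plane; it slides along with the bar. The red handle moves on a circle of 170 mm radius about it.
- grip (a point): Middle of the red handle: a freely turning round sleeve, 16 mm diameter, 68 mm long, lying along the fixture's y axis, 56 mm to the +y side of the bar's middle, 170 mm from the hinge pin. It can be pinched from above across its diameter and turns between the fingers as the bar swings.
- bar (a joint): Swing of the clamp bar, rad: 1.66 standing up (start, at its stop), 0 level (latched), about -0.10 lower stop; grows as the handle rises. A torsion spring drives it up: at the handle about 3.5 N when up, 6 N when level, plus about 1 N near and below level from the light sprung foot (white tip, under the bar, 88 mm from the pin), which presses on the block.
- collar (a joint): Sideways slide of the bar along the hinge pin, m: 0 at rest, growing towards the fixture's -y, at most 0.060. A light spring (about 1 N) pushes it back to 0. More than 40 N between bar and catch counts as forcing it.
- ring_gauge: Steel ring gauge, 60 mm outside diameter, 18 mm high, loose on the table; bystander. Origin under its centre.
- plug_gauge: Steel plug gauge standing on end, 24 mm diameter, 85 mm tall, loose; bystander. Origin under its centre.
- vblock: Dark steel V-block 60 x 50 x 45 mm, loose; bystander. Origin under its centre.
- catch_track (a point): Middle of the track of the yellow catch, on the plate top (12 mm above the table), fixture x=-95, y=-48 mm. The catch, 24 mm long in x, stands somewhere on it (+-9 mm in y, NOT reported): a post, from whose top (77 mm above the table) an overhang reaches 24 mm to +y and ends in a lip 4 mm thick, down to 60 mm. Between post and lip a 20 mm wide pocket, with a soft black buffer above.
- nose (a point): Middle of the bar's thickness, 195 mm from the hinge pin, where the catch takes it. Unslid, it comes down 8 mm or more clear of the lip, on its +y side. It must go 12 mm or more below level (stop at 20 mm) to pass under the lip, slides to -y until its side meets the post (after 32 to 50 mm), then rises to level into the pocket; its spring holds it there. Let go sooner, it does not latch.

How it is judged:
By the outcome, as a careful person would: the job done as asked, in the order asked, and still so for the second after the job is handed in, with the robot touching nothing.
It also fails if it takes over 67 s, if anything falls off the work surface, if the arm or the gripper's body presses on something with over 40 N, if the wrist force passes 120 N, or if a joint passes its speed limit or range.

## Working session

There is one attempt and no reset: what is moved stays moved. The work goes in short steps, Python scripts to look and compute and a tool call to move; the robot and the scene stay as the last step left them, time stands still between calls to the robot, and variables do not carry over. Pictures are saved under pics/ and viewed, about 8 in all and at most 12, crops included, and the job is handed in when it is done.

Besides the shell and the picture viewer there is one more tool, called after "Call:" as name([rows], argument=value, ...), one row to a line, values as JSON. send_rows: Moves the arm, as the interface text tells. Its arguments: {"type":"object","properties":{"plan":{"type":"array"},"jaw":{"type":"number"},"force":{"type":"number"}},"required":["plan"]}

```bash
ls; mkdir -p pics; python3 - <<'E'
from plant import r
import cv2,numpy as np
s=r.get_state();print(s)
for n in("scene","top"):
    p=r.capture(n);cv2.imwrite(f"pics/{n}0.png",p["color"][:,:,::-1]);np.savez(f"{n}0.npz",**{k:p[k] for k in("color","range_z","mtx","pose")})
    print(n,p["mtx"].round(1).tolist(),p["pose"].round(4).tolist())
    for t in("blue_block","red_block","fixture","grip","bar","ring_gauge","plug_gauge","vblock","catch_track"):
        try:
            for d in r.find_in(p,t)[:2]:
                u,v=map(int,d["uv"]);z=p["range_z"][v,u];c=np.linalg.inv(p["mtx"])@[u,v,1]*z
                print(n,t,round(d["score"],2),u,v,(p["pose"][:3,:3]@c+p["pose"][:3,3]).round(4))
        except Exception as e: print(t,e)
print(r.get_state()["time_s"])
E
python3 -c "
import cv2,numpy as np
a=cv2.imread('pics/scene0.png');b=cv2.imread('pics/top0.png');cv2.imwrite('pics/both0.png',cv2.resize(np.vstack([a,b]),(512*3//4,768*3//4)))"
```

```text
pics
{'time_s': 0.0, 'joints': array([-5.12147158e+01,  2.05906970e+01,  6.33877097e-01, -2.15382801e-02,
       -7.01361513e+01, -1.65062937e+01]), 'qd': array([ 0.08435688, -0.04193374, -0.10874101, -0.01563628, -0.14892296,
       -0.0484472 ]), 'joint_torque': array([ 8.17793098e-04, -5.82723856e+01,  2.93053257e+01,  6.99770093e+00,
        6.81267818e-03, -7.71120222e-05]), 'tcp_pos': array([ 0.2557052 , -0.62419013,  0.24462732]), 'eef_rot': array([ 94.22180639,  89.90484884, 116.49346211]), 'contact_force': array([-0.86486583, -0.30765597, -0.0571551 ]), 'moment': array([-0.01125315, -0.0208849 , -0.00213725]), 'gripper_width': 0.08780306976286575}
scene [[377.8, 0.0, 253.4], [0.0, 377.8, 190.1], [0.0, 0.0, 1.0]] [[0.809, 0.3184, -0.4942, 1.0674], [0.5875, -0.465, 0.6622, -0.5845], [-0.019, -0.8261, -0.5632, 0.6131], [0.0, 0.0, 0.0, 1.0]]
scene blue_block 0.72 223 214 [ 0.5382 -0.0096  0.0103]
scene blue_block 0.6 272 151 [0.478  0.3099 0.034 ]
scene red_block 0.98 86 284 [ 0.4792 -0.3667  0.0349]
scene red_block 0.19 336 187 [0.7259 0.2639 0.0144]
scene fixture 0.6 224 214 [
[... 400 characters left out ...]
9.6, 0.0, 262.6], [0.0, 469.6, 194.3], [0.0, 0.0, 1.0]] [[-0.1376, -0.9674, 0.2127, 0.3295], [-0.9905, 0.1357, -0.0235, 0.0595], [-0.0061, -0.2139, -0.9768, 1.277], [0.0, 0.0, 0.0, 1.0]]
top blue_block 0.97 157 260 [0.4631 0.3286 0.0372]
top red_block 0.73 414 228 [ 0.4529 -0.3561  0.0367]
top fixture 0.95 277 214 [ 0.5451 -0.0024  0.011 ]
top grip 0.75 273 156 [ 0.6422 -0.0018  0.2372]
top bar 0.68 275 158 [ 0.6384 -0.006   0.2318]
top ring_gauge 0.84 161 168 [ 0.7233  0.3027 -0.002 ]
top plug_gauge 0.4 351 135 [0.3295 0.0595 1.277 ]
top plug_gauge 0.36 278 220 [ 0.5282 -0.0026  0.0118]
top vblock 0.86 113 208 [0.6204 0.4366 0.027 ]
top catch_track 0.69 279 218 [ 0.5332 -0.0061  0.0119]
1.0
```

View pics/both0.png

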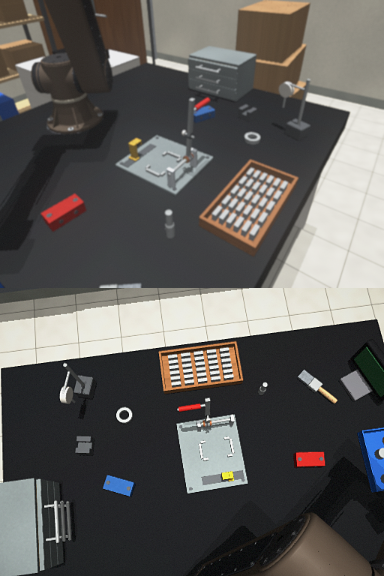

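```bash
cat > h.py <<'E'
import numpy as np,cv2
def cloud(p):
    z=p["range_z"];h,w=z.shape;u,v=np.meshgrid(np.arange(w),np.arange(h))
    c=np.stack([u,v,np.ones_like(u)],-1)@np.linalg.inv(p["mtx"]).T*z[...,None]
    return c@p["pose"][:3,:3].T+p["pose"][:3,3]
E
python3 - <<'E'
from h import *
for n in("top","scene"):
    p=np.load(n+"0.npz");P=cloud(p);ok=p["range_z"]>0;hsv=cv2.cvtColor(p["color"],cv2.COLOR_RGB2HSV)
    H,S,V=[hsv[...,i].astype(int) for i in range(3)]
    bl=ok&(H>95)&(H<130)&(S>110)&(P[...,2]>.028)&(P[...,2]<.045)&(P[...,1]>.15)
    q=P[bl];print(n,"blue",len(q),cv2.minAreaRect((q[:,:2]*1000).astype(np.float32)),np.median(q[:,2]))
    # fixture plate: height ~12mm
    g=ok&(abs(P[...,2]-.0115)<.005)&(P[...,0]>.35)&(P[...,0]<.8)&(abs(P[...,1])<.22)
    k,l,st,_=cv2.connectedComponentsWithStats(cv2.morphologyEx(g.astype(np.uint8),cv2.MORPH_OPEN,np.ones((3,3))))
    i=1+st[1:,4].argmax();q=P[l==i];print("plate",len(q),cv2.minAreaRect((q[:,:2]*1000).astype(np.float32)),np.median(q[:,2]))
    y=ok&(H>20)&(H<35)&(S>130)&(V>100);q=P[y];print("yellow",len(q),q.min(0).round(3),q.max(0).round(3),np.median(q,0).round(3))
    t=q[q[:,2]>.07];print("ytop",len(t),cv2.minAreaRect((t[:,:2]*1000).astype(np.float32)) if len(t) else 0)
    rd=ok&((H<8)|(H>172))&(S>150)&(P[...,2]>.12);q=P[rd]
    if len(q)>5:
        c=q.mean(0);print("handle",len(q),c,np.linalg.svd(q-c)[2][0],q.min(0),q.max(0))
E
```

```text
top blue 688 ((455.281494140625, 329.25146484375), (100.90300750732422, 49.875938415527344), 66.36676788330078) 0.03510237338384836
plate 5775 ((527.5097045898438, -12.200767517089844), (258.99652099609375, 220.0581817626953), 1.4181275367736816) 0.010927982927962487
yellow 153 [ 0.418 -0.078  0.014] [ 0.446 -0.033  0.082] [ 0.433 -0.053  0.075]
ytop 138 ((434.0996398925781, -51.712745666503906), (23.70750617980957, 37.89962387084961), 1.5848560333251953)
handle 210 [0.63435511 0.01459048 0.2492245 ] [-0.24035464  0.94697029  0.21325317] [ 0.22177296 -0.62362865  0.12091425] [0.80755701 0.07968316 0.78884398]
scene blue 205 ((458.8178405761719, 324.74468994140625), (100.33587646484375, 51.79945373535156), 66.29029846191406) 0.03351806786760203
plate 4301 ((530.2113647460938, -15.571083068847656), (262.0138854980469, 220.9762420654297), 1.430152416229248) 0.010175628312318219
yellow 183 [ 0.326 -0.081 -0.004] [0.453 0.046 0.077] [ 0.439 -0.066  0.069]
ytop 90 ((437.7327880859375, -54.827903747558594), (25.010652542114258, 39.37991714477539), 1.81187903881073)
handle 114 [0.64781759 0.04402504 0.23807035] [ 0.01816302 -0.99980396  0.00788312] [0.63965782 0.00995541 0.23227282] [0.6527655  0.07811975 0.24146494]
```

The scene view shows the base at upper left, the fixture in the middle with the bar upright (top of bar about 190,100), and the yellow catch at (135,148). The top view shows blue at (118,485), red at (310,460) and the fixture at (212,455). The two views agree to about 4 mm.

```bash
cat >> h.py <<'E'
from scipy.spatial.transform import Rotation as Ro
def tgt(yaw):  # tool x down, jaw (tool y) along world yaw
    a=np.radians(yaw);x=np.array([0,0,-1.]);y=np.array([np.cos(a),np.sin(a),0]);return np.stack([x,y,np.cross(x,y)],1)
def plan(s,pos,yaw):
    R=Ro.from_euler("xyz",s["eef_rot"],degrees=True).as_matrix()
    d=R.T@(np.array(pos)-s["tcp_pos"])/.15
    t=min((Ro.from_matrix(R.T@tgt(yaw+k)).as_rotvec() for k in(0,180)),key=np.linalg.norm)/(np.pi/4)
    print("shift",d.round(3),"turn",t.round(3),"n",(np.abs(np.r_[d,t]).max()).round(2))
def st(s):
    R=Ro.from_euler("xyz",s["eef_rot"],degrees=True).as_matrix()
    print("t",round(s["time_s"],2),"tcp",s["tcp_pos"].round(4),"jaw yaw",np.degrees(np.arctan2(R[1,1],R[0,1])).round(2),"down",R[:,0].round(3),"F",s["contact_force"].round(1),"w",round(s["gripper_width"],4),"j",s["joints"].round(0));print("toolY",R[:,1].round(2),"toolZ",R[:,2].round(2))
E
python3 - <<'E'
from h import *
from plant import r
s=r.get_state();st(s)
for y in(0,-23.6): plan(s,s["tcp_pos"],y)
plan(s,(.457,.327,.25),-23.6)
p=np.load("top0.npz");P=cloud(p)
q=P[(np.abs(P[...,0]-.256)<.15)&(np.abs(P[...,1]+.625)<.15)];print(len(q),q[:,2].min(),q[:,2].max())
E
```

```text
t 1.0 tcp [ 0.2559 -0.6246  0.2456] jaw yaw 112.27 down [ 0. -0. -1.] F [-0.8 -0.3  0.6] w 0.0878 j [-51.  21.   1.  -0. -70. -17.]
toolY [-0.38  0.93 -0.  ] toolZ [0.93 0.38 0.  ]
shift [0. 0. 0.] turn [-1.505 -0.     0.   ] n 1.51
shift [0. 0. 0.] turn [-0.981  0.     0.   ] n 0.98
shift [-0.03   5.362  3.646] turn [-0.981  0.     0.   ] n 5.36
4918 -0.011296216170740836 0.04743835221143766
```

Call:
send_rows([
  [[0,0.2,0.2],[-0.15,0,0]],
  [[0,0.4,0.4],[-0.33,0,0]],
  [[0,0.6,0.6],[-0.51,0,0]],
  [[0,0.8,0.8],[-0.69,0,0]],
  [[0,1,1],[-0.87,0,0]],
], jaw=1, force=25)

```text
time_s: 1.5
tcp_pos: [0.3382, -0.4275, 0.2457]
eef_rot: [-104.6, 90.0, -42.9]
contact_force: [0.9, 0.0, 0.6]
gripper_width: 0.0883
```

```bash
python3 - <<'E'
from h import *
from plant import r
s=r.get_state();st(s)
plan(s,(.45,-.2,.25),-23.6)
plan(s,(.457,.327,.25),-23.6)
E
```

```text
t 1.5 tcp [ 0.3382 -0.4275  0.2457] jaw yaw 151.75 down [ 0. -0. -1.] F [0.9 0.  0.6] w 0.0883 j [-31.   8. -16.   0. -66.   3.]
toolY [-0.88  0.47 -0.  ] toolZ [ 0.47  0.88 -0.  ]
shift [-0.029  0.061  1.689] turn [-0.103 -0.     0.001] n 1.69
shift [-0.03   1.683  4.806] turn [-0.103 -0.     0.001] n 4.81
```

Call:
send_rows([
  [[0,0,0.2],[-0.03,0,0]],
  [[0,0,0.4],[-0.06,0,0]],
  [[0,0,0.6],[-0.1,0,0]],
  [[0,0,0.8],[-0.1,0,0]],
  [[0,0,1],[-0.1,0,0]],
])

```text
time_s: 2.0
tcp_pos: [0.4096, -0.2942, 0.246]
eef_rot: [-91.9, 89.9, -25.7]
contact_force: [0.6, -0.6, -0.8]
gripper_width: 0.0877
```

Call:
send_rows([
  [[0,0.1,0.2],[0,0,0]],
  [[0,0.2,0.4],[0,0,0]],
  [[0,0.3,0.6],[0,0,0]],
  [[0,0.4,0.8],[0,0,0]],
  [[0,0.5,1],[0,0,0]],
])

```text
time_s: 2.5
tcp_pos: [0.4012, -0.1255, 0.2462]
eef_rot: [-77.1, 89.9, -10.9]
contact_force: [1.2, 0.5, -0.0]
gripper_width: 0.0877
```

Call:
send_rows([
  [[0,0.1,0.2],[0,0,0]],
  [[0,0.2,0.4],[0,0,0]],
  [[0,0.3,0.6],[0,0,0]],
  [[0,0.4,0.8],[0,0,0]],
  [[0,0.5,1],[0,0,0]],
])

```text
time_s: 3.0
tcp_pos: [0.3926, 0.0434, 0.2465]
eef_rot: [-60.2, 89.8, 6.0]
contact_force: [-0.2, -0.3, 0.2]
gripper_width: 0.0877
```

Call:
send_rows([
  [[0,0.08,0.2],[0,0,0]],
  [[0,0.16,0.4],[0,0,0]],
  [[0,0.24,0.6],[0,0,0]],
  [[0,0.32,0.8],[0,0,0]],
  [[0,0.4,1],[0,0,0]],
])

```text
time_s: 3.5
tcp_pos: [0.3979, 0.2063, 0.247]
eef_rot: [-50.7, 89.8, 15.6]
contact_force: [0.8, -0.3, -0.0]
gripper_width: 0.0874
```

```bash
python3 - <<'E'
from h import *
from plant import r
s=r.get_state();st(s)
plan(s,(.457,.327,.10),-23.6)
for n in("scene","top"):
    p=r.capture(n);cv2.imwrite(f"pics/{n}1.png",p["color"][:,:,::-1]);np.savez(f"{n}1.npz",**{k:p[k] for k in("color","range_z","mtx","pose")})
    P=cloud(p)
    c=s["tcp_pos"]
    for a,b in((.05,.1),(.1,.15),(.15,.2)):
        q=P[(p["range_z"]>0)&(np.linalg.norm(P[...,:2]-c[:2],axis=-1)<.2)&(P[...,2]>c[2]+a)&(P[...,2]<c[2]+b)]-c
        R=Ro.from_euler("xyz",s["eef_rot"],degrees=True).as_matrix();q=q@R
        print(n,a,len(q),q.min(0).round(3) if len(q) else 0,q.max(0).round(3) if len(q) else 0)
E
python3 -c "
import cv2,numpy as np
a=cv2.imread('pics/scene1.png');b=cv2.imread('pics/top1.png');cv2.imwrite('pics/both1.png',cv2.resize(np.vstack([a,b]),(400,600)))"
```

```text
t 3.5 tcp [0.3979 0.2063 0.247 ] jaw yaw 156.28 down [ 0.003  0.001 -1.   ] F [ 0.8 -0.3 -0. ] w 0.0874 j [ 53.  -2. -26.   0. -65. -77.]
toolY [-0.92  0.4  -0.  ] toolZ [0.4  0.92 0.  ]
shift [ 0.982 -0.034  0.893] turn [-0.003  0.003  0.004] n 0.98
scene 0.05 1097 [-0.1   -0.101 -0.04 ] [-0.05   0.094  0.04 ]
scene 0.1 633 [-0.15  -0.056 -0.04 ] [-0.1    0.018  0.039]
scene 0.15 678 [-0.2   -0.051 -0.047] [-0.15   0.016  0.036]
top 0.05 1717 [-0.094 -0.095 -0.035] [-0.05   0.098  0.044]
top 0.1 141 [-0.15  -0.049 -0.035] [-0.135 -0.014  0.001]
top 0.15 96 [-0.2   -0.041 -0.042] [-0.151  0.042 -0.014]
```

```bash
cat >> h.py <<'E'
def tgtT(yaw,tilt): # tilt about tool y
    return tgt(yaw)@Ro.from_rotvec([0,np.radians(tilt),0]).as_matrix()
def planT(s,pos,yaw,tilt=0):
    R=Ro.from_euler("xyz",s["eef_rot"],degrees=True).as_matrix()
    print("shift",(R.T@(np.array(pos)-s["tcp_pos"])/.15).round(3),"turn",(Ro.from_matrix(R.T@tgtT(yaw,tilt)).as_rotvec()/(np.pi/4)).round(3))
E
python3 - <<'E'
from h import *
from plant import r
s=r.get_state();st(s)
planT(s,(.4433,.298,.11),156.4,-6);planT(s,(.4433,.298,.25),156.4,-6)
E
```

```text
t 3.6 tcp [0.3985 0.2079 0.2467] jaw yaw 156.4 down [ 0.004  0.001 -1.   ] F [-0.6 -0.1 -0.6] w 0.0876 j [ 53.  -2. -26.   0. -65. -77.]
toolY [-0.92  0.4  -0.  ] toolZ [0.4  0.92 0.  ]
shift [ 0.913 -0.031  0.668] turn [ 0.    -0.131  0.004]
shift [-0.021 -0.033  0.67 ] turn [ 0.    -0.131  0.004]
```

Call:
send_rows([
  [[0.1,0,0.17],[0,-0.03,0]],
  [[0.3,-0.01,0.34],[0,-0.06,0]],
  [[0.5,-0.02,0.5],[0,-0.1,0.004]],
  [[0.7,-0.03,0.668],[0,-0.13,0.004]],
  [[0.91,-0.03,0.668],[0,-0.131,0.004]],
])

```text
time_s: 4.1
tcp_pos: [0.4446, 0.2998, 0.1098]
eef_rot: [-0.4, 83.8, 66.0]
contact_force: [0.4, -0.1, -1.5]
gripper_width: 0.0877
```

```bash
python3 - <<'E'
from h import *
from plant import r
s=r.get_state();st(s)
planT(s,(.4433,.298,.033),156.4,-6)
E
```

```text
t 4.1 tcp [0.4446 0.2998 0.1098] jaw yaw 156.45 down [ 0.044  0.098 -0.994] F [ 0.4 -0.1 -1.5] w 0.0877 j [ 54.  12. -30.  -2. -41. -76.]
toolY [-0.92  0.4  -0.  ] toolZ [0.4  0.91 0.11]
shift [ 0.507  0.004 -0.07 ] turn [0.001 0.004 0.001]
```

Call:
send_rows([
  [[0.15,0.004,-0.02],[0,0.004,0]],
  [[0.3,0.004,-0.04],[0,0.004,0]],
  [[0.42,0.004,-0.06],[0,0.004,0]],
  [[0.507,0.004,-0.07],[0,0.004,0]],
  [[0.507,0.004,-0.07],[0,0.004,0]],
])

```text
time_s: 4.6
tcp_pos: [0.4425, 0.2967, 0.0314]
eef_rot: [0.1, 84.2, 66.5]
contact_force: [-0.0, 0.3, -0.5]
gripper_width: 0.0878
```

```bash
python3 - <<'E'
from h import *
from plant import r
s=r.get_state();st(s)
planT(s,(.4433,.298,.033),156.4,-6)
p=r.capture("scene");cv2.imwrite("pics/g.png",cv2.resize(p["color"][90:220,200:350,::-1],None,fx=4,fy=4,interpolation=cv2.INTER_CUBIC))
E
```

```text
t 4.6 tcp [0.4425 0.2967 0.0314] jaw yaw 156.42 down [ 0.04   0.093 -0.995] F [-0.   0.3 -0.5] w 0.0878 j [ 54.  19. -35.  -2. -31. -76.]
toolY [-0.92  0.4   0.  ] toolZ [0.4  0.91 0.1 ]
shift [-0.009 -0.001  0.011] turn [ 0.    -0.004 -0.   ]
```

View pics/g.png

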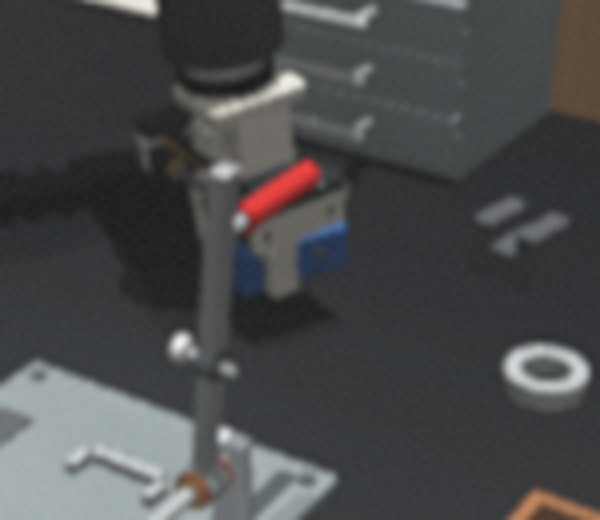

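Picture 3: the fingers straddle the blue block (about 295,255 in the crop). Its left end is hidden behind the bar.

Call:
send_rows([
  [[-0.009,0,0.01],[0,-0.004,0]],
  [[-0.009,0,0.01],[0,-0.004,0]],
  [[-0.009,0,0.01],[0,-0.004,0]],
  [[-0.009,0,0.01],[0,-0.004,0]],
  [[-0.009,0,0.01],[0,-0.004,0]],
], jaw=-1, force=50)

```text
time_s: 5.15
tcp_pos: [0.4437, 0.2987, 0.0344]
eef_rot: [-0.3, 83.9, 66.1]
contact_force: [-0.1, 0.0, 0.3]
gripper_width: 0.0532
```

Call:
send_rows([
  [[0,0,0],[0,0,0]],
  [[-0.1,0,0.01],[0,0,0]],
  [[-0.25,0,0.025],[0,0,0]],
  [[-0.5,0,0.05],[0,0,0]],
  [[-0.75,0,0.075],[0,0,0]],
])

```text
time_s: 5.65
tcp_pos: [0.4425, 0.2971, 0.1476]
eef_rot: [0.2, 84.1, 66.6]
contact_force: [0.5, 0.9, -1.7]
gripper_width: 0.0493
```

```bash
python3 - <<'E'
from h import *
from plant import r
s=r.get_state();st(s)
f=np.radians(1.42);Rf=np.array([[np.cos(f),-np.sin(f)],[np.sin(f),np.cos(f)]]);F=np.array([.5271,-.0155])
t=F+Rf@[.012,-.05];print("place",t)
planT(s,(*t,.14),181.4,-6);planT(s,(.40,.12,.14),181.4,-6)
for n in("scene","top"):
    p=r.capture(n);P=cloud(p);hsv=cv2.cvtColor(p["color"],cv2.COLOR_RGB2HSV);H,S,V=[hsv[...,i].astype(int) for i in range(3)]
    b=(p["range_z"]>0)&(H>95)&(H<130)&(S>110)&(np.linalg.norm(P-s["tcp_pos"],axis=-1)<.13)
    q=P[b];t=q[q[:,2]>np.percentile(q[:,2],97)-.008] if len(q) else q
    R=Ro.from_euler("xyz",s["eef_rot"],degrees=True).as_matrix();y=R[:2,1]/np.linalg.norm(R[:2,1]);A=np.stack([y,[-y[1]*-1,-y[0]]])
    A=np.stack([-y,[y[1],-y[0]]])
    m=(t[:,:2]-s["tcp_pos"][:2])@A.T
    print(n,len(t),"block frame",np.percentile(m,1,axis=0).round(4),np.percentile(m,99,axis=0).round(4),"z",q[:,2].min(),q[:,2].max())
    np.savez(f"{n}2.npz",**{k:p[k] for k in("color","range_z","mtx","pose")})
    cv2.imwrite(f"pics/{n}2.png",p["color"][:,:,::-1])
E
```

```text
t 5.65 tcp [0.4425 0.2971 0.1476] jaw yaw 156.43 down [ 0.041  0.095 -0.995] F [ 0.5  0.9 -1.7] w 0.0493 j [ 54.  10. -28.  -2. -47. -76.]
toolY [-0.92  0.4   0.  ] toolZ [0.4  0.91 0.1 ]
place [ 0.54033537 -0.06518727]
shift [-0.152 -1.564 -1.947] turn [-0.552 -0.001  0.057]
shift [-0.073 -0.213 -1.194] turn [-0.552 -0.001  0.057]
scene 119 block frame [-0.0184 -0.0198] [0.0291 0.0793] z 0.11281849629971319 0.14912233810893538
top 1 block frame [ 0.0708 -0.0415] [ 0.0708 -0.0415] z 0.20996809399658045 0.22961225924055562
```

Call:
send_rows([
  [[0,-0.02,-0.12],[-0.1,0,0.01]],
  [[-0.01,-0.04,-0.32],[-0.2,0,0.02]],
  [[-0.03,-0.06,-0.55],[-0.32,0,0.035]],
  [[-0.05,-0.08,-0.78],[-0.44,-0.001,0.046]],
  [[-0.07,-0.1,-1],[-0.552,-0.001,0.057]],
])

```text
time_s: 6.25
tcp_pos: [0.3976, 0.1545, 0.1449]
eef_rot: [-3.4, 83.6, 88.3]
contact_force: [1.1, -0.1, -2.9]
gripper_width: 0.0499
```

```bash
python3 - <<'E'
from h import *
from plant import r
s=r.get_state();st(s)
planT(s,(.425,.01,.15),181.4,-6);planT(s,(.54,-.065,.15),181.4,-6)
E
```

```text
t 6.25 tcp [0.3976 0.1545 0.1449] jaw yaw -178.32 down [ 0.003  0.112 -0.994] F [ 1.1 -0.1 -2.9] w 0.0499 j [ 44.   1. -37.  -6. -48. -38.]
toolY [-1.   -0.03 -0.01] toolZ [-0.03  0.99  0.11]
shift [-0.141 -0.154 -0.958] turn [0.007 0.009 0.008]
shift [-0.194 -0.906 -1.478] turn [0.007 0.009 0.008]
```

Call:
send_rows([
  [[-0.03,-0.03,-0.19],[0,0,0]],
  [[-0.06,-0.06,-0.38],[0,0,0]],
  [[-0.09,-0.1,-0.58],[0.007,0.009,0.008]],
  [[-0.12,-0.13,-0.78],[0.007,0.009,0.008]],
  [[-0.15,-0.16,-0.98],[0.007,0.009,0.008]],
])

```text
time_s: 6.75
tcp_pos: [0.4254, 0.0054, 0.1504]
eef_rot: [0.7, 84.0, 92.1]
contact_force: [0.3, -0.7, -3.6]
gripper_width: 0.0497
```

Call:
send_rows([
  [[-0.01,-0.05,-0.15],[0,0,0]],
  [[-0.03,-0.12,-0.3],[0,0,0]],
  [[-0.05,-0.2,-0.45],[0,0,0]],
  [[-0.06,-0.35,-0.5],[0,0,0]],
  [[-0.06,-0.5,-0.5],[0,0,0]],
])

```text
time_s: 7.25
tcp_pos: [0.5022, -0.0697, 0.1506]
eef_rot: [1.5, 84.0, 92.7]
contact_force: [0.1, 1.3, -1.9]
gripper_width: 0.0494
```

```bash
python3 - <<'E'
from h import *
from plant import r
s=r.get_state();st(s)
planT(s,(.5403,-.0652,.15),181.4,-6)
planT(s,(.5403,-.0652,.06),181.4,-6)
c=s["tcp_pos"]
for n in("scene","top"):
    p=r.capture(n);P=cloud(p);hsv=cv2.cvtColor(p["color"],cv2.COLOR_RGB2HSV);H,S,V=[hsv[...,i].astype(int) for i in range(3)]
    R=Ro.from_euler("xyz",s["eef_rot"],degrees=True).as_matrix()
    q=((P-c)@R)[(p["range_z"]>0)&(np.linalg.norm(P-c,axis=-1)<.15)]
    q=q[(q[:,0]<-.05)&(q[:,0]>-.09)];print(n,"body",len(q),np.percentile(q[:,1:],1,axis=0).round(4),np.percentile(q[:,1:],99,axis=0).round(4))
    # bar
    m=(p["range_z"]>0)&(P[...,2]>.10)&(P[...,2]<.28)&(P[...,0]>.615)&(P[...,0]<.67)&(abs(P[...,1])<.03)
    q=P[m];
    for a in(.11,.14,.17,.2):
        w=q[(q[:,2]>a)&(q[:,2]<a+.03)]
        if len(w)>5:print(n,"bar z",a,len(w),np.percentile(w,3,axis=0).round(4),np.percentile(w,97,axis=0).round(4))
    np.savez(f"{n}3.npz",**{k:p[k] for k in("color","range_z","mtx","pose")})
    cv2.imwrite(f"pics/{n}3.png",p["color"][:,:,::-1])
a=cv2.imread('pics/scene3.png')[60:300,100:400];b=cv2.imread('pics/top3.png')[60:300,150:450]
cv2.imwrite('pics/both3.png',cv2.resize(np.hstack([a,b]),(800,320)))
E
```

```text
t 7.25 tcp [ 0.5022 -0.0697  0.1506] jaw yaw -178.71 down [-0.005  0.104 -0.995] F [ 0.1  1.3 -1.9] w 0.0494 j [ 10.  11. -24.  -7. -55.  -4.]
toolY [-1.   -0.02  0.  ] toolZ [-0.02  0.99  0.1 ]
shift [ 0.006 -0.255  0.024] turn [-0.003 -0.    -0.003]
shift [ 0.602 -0.256 -0.039] turn [-0.003 -0.    -0.003]
scene body 1824 [-0.0986 -0.0406] [0.0914 0.0344]
scene bar z 0.11 71 [ 0.6318 -0.0199  0.1109] [ 0.642  -0.0058  0.1384]
scene bar z 0.14 131 [ 0.6179 -0.0214  0.1416] [ 0.6529 -0.0061  0.1685]
scene bar z 0.17 85 [ 0.6372 -0.0197  0.1707] [ 0.647  -0.0058  0.199 ]
scene bar z 0.2 91 [ 0.6399 -0.0202  0.2016] [0.6504 0.0104 0.2293]
top body 975 [ 0.0081 -0.0357] [0.0929 0.0409]
top bar z 0.17 13 [ 0.6341 -0.0152  0.1799] [ 0.643  -0.0023  0.1997]
top bar z 0.2 29 [ 0.6354 -0.0157  0.2035] [ 0.644  -0.0025  0.2292]
```

View pics/both3.png

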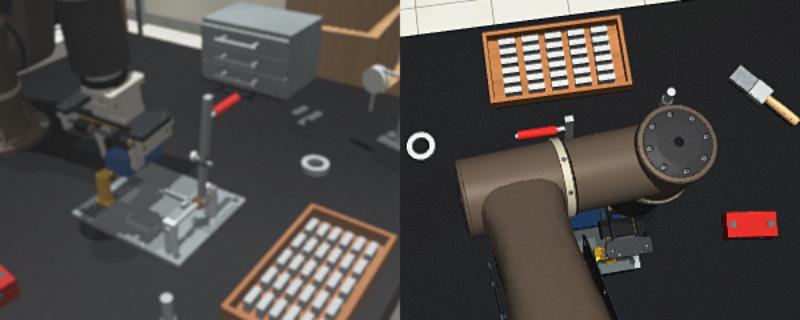

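Picture 4: the block is held flat over the nest with the bar clear. In the top view the arm link comes near the handle, so I'll check its height.

```bash
python3 - <<'E'
from h import *
p=np.load("top3.npz");P=cloud(p);ok=p["range_z"]>0
m=ok&(P[...,0]>.3)&(P[...,0]<.75)&(P[...,1]>-.35)&(P[...,1]<.25)&(P[...,2]>.25)
q=P[m]
for y in np.arange(-.3,.2,.04):
    w=q[abs(q[:,1]-y)<.02]
    if len(w)>5: print(round(y,2),len(w),"x",w[:,0].min().round(3),w[:,0].max().round(3),"z",w[:,2].min().round(3),w[:,2].max().round(3))
E
```

```text
-0.14 1026 x 0.46 0.552 z 0.454 0.573
-0.1 1882 x 0.456 0.555 z 0.326 0.576
-0.06 1672 x 0.454 0.547 z 0.251 0.576
-0.02 1473 x 0.3 0.652 z 0.25 0.684
0.02 3648 x 0.3 0.541 z 0.516 0.723
0.06 4636 x 0.3 0.537 z 0.539 0.724
0.1 3556 x 0.3 0.535 z 0.54 0.715
0.14 1130 x 0.371 0.53 z 0.527 0.618
```

Call:
send_rows([
  [[0.02,-0.06,0.02],[0,0,0]],
  [[0.08,-0.13,0.01],[0,0,0]],
  [[0.2,-0.2,0],[-0.003,0,-0.003]],
  [[0.35,-0.25,-0.01],[-0.003,0,-0.003]],
  [[0.46,-0.256,-0.025],[-0.003,0,-0.003]],
])

```text
time_s: 7.85
tcp_pos: [0.5428, -0.064, 0.0791]
eef_rot: [0.1, 84.0, 91.6]
contact_force: [1.1, 0.7, -2.2]
gripper_width: 0.0495
```

```bash
cat > blk.py <<'E'
from h import *
from plant import r
s=r.get_state();st(s);planT(s,(.5403,-.0652,.05),181.4,-6)
c=s["tcp_pos"]
for n in("scene","top"):
    p=r.capture(n);P=cloud(p);hsv=cv2.cvtColor(p["color"],cv2.COLOR_RGB2HSV);H,S,V=[hsv[...,i].astype(int) for i in range(3)]
    b=(p["range_z"]>0)&(H>95)&(H<130)&(S>100)&(np.linalg.norm(P-c,axis=-1)<.13)
    q=P[b]
    if len(q)>20:
        zt=np.percentile(q[:,2],95);t=q[q[:,2]>zt-.006];f=np.radians(1.42)
        A=np.array([[np.cos(f),np.sin(f)],[-np.sin(f),np.cos(f)]])
        F={"scene":[.5302,-.0156],"top":[.5275,-.0122]}[n]
        m=(t[:,:2]-F)@A.T*1000;print(n,len(t),"block in fixture raw, want x -13..37 y -70..30:",np.percentile(m,1,axis=0).round(1),np.percentile(m,99,axis=0).round(1),"ztop",zt)
    cv2.imwrite(f"pics/{n}4.png",p["color"][:,:,::-1])
a=cv2.imread('pics/scene4.png')[120:260,160:330]
cv2.imwrite('pics/s4.png',cv2.resize(a,None,fx=4,fy=4,interpolation=cv2.INTER_CUBIC))
E
python3 blk.py
```

```text
t 7.85 tcp [ 0.5428 -0.064   0.0791] jaw yaw -178.49 down [-0.003  0.104 -0.995] F [ 1.1  0.7 -2.2] w 0.0495 j [ 10.  19. -23.  -8. -47.  -3.]
toolY [-1.   -0.03  0.  ] toolZ [-0.03  0.99  0.1 ]
shift [ 0.192  0.017 -0.028] turn [ 0.002 -0.001 -0.   ]
scene 103 block in fixture raw, want x -13..37 y -70..30: [-12.1 -91.6] [ 42.  -43.6] ztop 0.08017835753185598
top 21 block in fixture raw, want x -13..37 y -70..30: [-42.5 -53.5] [ 16.  -18.7] ztop 0.14449928039828255
```

View pics/s4.png

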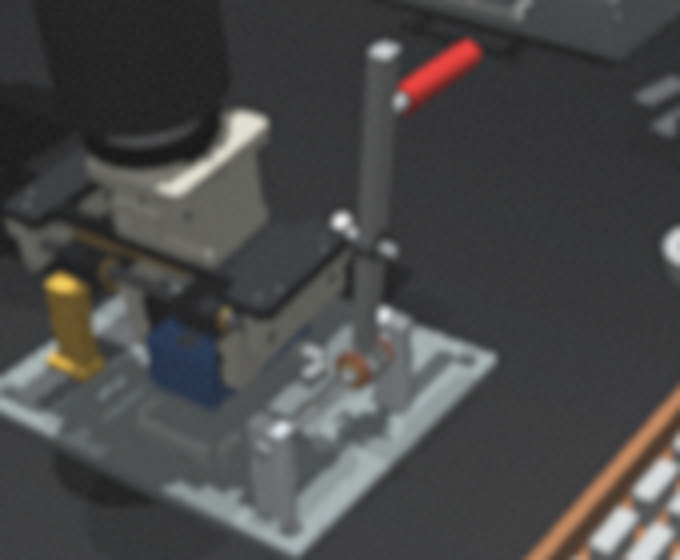

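Picture 5: the block sits above the nest with its -y end face at about (185,360). The bar foot's white tip at (345,222) is close to the gripper body but clear of it. Next I'll measure that end face.

```bash
python3 - <<'E'
from h import *
from plant import r
p=r.capture("scene");P=cloud(p);hsv=cv2.cvtColor(p["color"],cv2.COLOR_RGB2HSV)
f=np.radians(1.42);A=np.array([[np.cos(f),np.sin(f)],[-np.sin(f),np.cos(f)]])
reg=np.zeros(p["range_z"].shape,bool);reg[198:223,195:218]=1
b=reg&(p["range_z"]>0)&(hsv[...,0]>95)&(hsv[...,0]<130)&(hsv[...,1]>120)
q=P[b];q=np.c_[(q[:,:2]-[.5302,-.0156])@A.T,q[:,2]]*1000
print(len(q));[print(np.percentile(q,k,axis=0).round(1)) for k in(2,10,25,50,75,90,98)]
# nest stops: points 18..26mm high on the plate from first pictures
for n,F in(("top",[.5275,-.0122]),("scene",[.5302,-.0156])):
    d=np.load(n+"0.npz");Q=cloud(d);w=Q[(d["range_z"]>0)]
    w=np.c_[(w[:,:2]-F)@A.T,w[:,2]]*1000
    w=w[(w[:,2]>17.5)&(w[:,2]<27)&(abs(w[:,0]-12)<45)&(abs(w[:,1]+20)<70)]
    print(n,len(w),np.percentile(w,3,axis=0).round(1),np.percentile(w,97,axis=0).round(1))
E
```

```text
108
[-10.3 -68.9  50.9]
[ -6.3 -68.3  54.1]
[ -2.7 -67.8  63.3]
[  9.9 -67.1  74.6]
[ 23.8 -62.9  77.5]
[ 30.4 -56.5  78.1]
[ 35.4 -52.5  79.4]
top 185 [-22.9 -79.7  17.8] [46.5 40.2 24.9]
scene 178 [-22.2 -79.8  17.7] [48.4 40.8 21.6]
```

```bash
python3 - <<'E'
from h import *
from plant import r
s=r.get_state();st(s)
planT(s,(.5416,-.0656,.051),181.4,-6)
E
```

```text
t 8.0 tcp [ 0.5414 -0.0643  0.0796] jaw yaw -178.51 down [-0.005  0.103 -0.995] F [-0.1 -0.4 -2.7] w 0.0498 j [ 10.  19. -23.  -8. -47.  -3.]
toolY [-1.   -0.03  0.  ] toolZ [-0.03  0.99  0.1 ]
shift [ 0.188 -0.002 -0.028] turn [ 0.002 -0.001 -0.004]
```

Call:
send_rows([
  [[0.05,0,-0.008],[0,0,0]],
  [[0.1,0,-0.015],[0.002,0,0]],
  [[0.15,0,-0.022],[0.002,0,0]],
  [[0.188,0,-0.028],[0.002,0,0]],
  [[0.188,0,-0.028],[0.002,0,0]],
])

```text
time_s: 8.5
tcp_pos: [0.5408, -0.0657, 0.0502]
eef_rot: [2.4, 84.1, 93.8]
contact_force: [-0.4, 0.1, -2.4]
gripper_width: 0.0499
```

```bash
python3 - <<'E'
from h import *
from plant import r
s=r.get_state();st(s)
planT(s,(.541,-.0656,.046),181.4,-6)
p=r.capture("scene");P=cloud(p);hsv=cv2.cvtColor(p["color"],cv2.COLOR_RGB2HSV)
f=np.radians(1.42);A=np.array([[np.cos(f),np.sin(f)],[-np.sin(f),np.cos(f)]])
reg=np.zeros(p["range_z"].shape,bool);reg[198:240,190:218]=1
b=reg&(p["range_z"]>0)&(hsv[...,0]>95)&(hsv[...,0]<130)&(hsv[...,1]>120)
q=P[b];q=np.c_[(q[:,:2]-[.5302,-.0156])@A.T,q[:,2]]*1000
print(len(q));[print(np.percentile(q,k,axis=0).round(1)) for k in(2,25,50,75,98)]
E
```

```text
t 8.5 tcp [ 0.5408 -0.0657  0.0502] jaw yaw -178.61 down [-0.007  0.103 -0.995] F [-0.4  0.1 -2.4] w 0.0499 j [  9.  21. -25.  -9. -44.  -2.]
toolY [-1.   -0.02  0.  ] toolZ [-0.02  0.99  0.1 ]
shift [ 0.028 -0.002 -0.002] turn [-0.001 -0.001 -0.005]
100
[-10.9 -70.9  26. ]
[ -2.2 -69.4  37.2]
[ 13.3 -68.3  47.9]
[ 24.4 -63.8  49.9]
[ 35.2 -52.4  51.4]
```

Call:
send_rows([
  [[0.006,0,-0.001],[0,0,0]],
  [[0.012,0,-0.001],[0,0,0]],
  [[0.018,0,-0.002],[0,0,0]],
  [[0.024,0,-0.003],[0,0,0]],
  [[0.028,0,-0.003],[0,0,0]],
])

```text
time_s: 9.05
tcp_pos: [0.5411, -0.0657, 0.0465]
eef_rot: [2.0, 84.1, 93.3]
contact_force: [-0.8, -1.5, -0.3]
gripper_width: 0.0495
```

Call:
send_rows([
  [[0.004,0,0],[0,0,0]],
  [[0.007,0,0],[0,0,0]],
  [[0.01,0,0],[0,0,0]],
  [[0.01,0,0],[0,0,0]],
  [[0.01,0,0],[0,0,0]],
])

```text
time_s: 9.55
tcp_pos: [0.5411, -0.0658, 0.0464]
eef_rot: [1.6, 84.1, 93.1]
contact_force: [-4.8, -0.8, 11.1]
gripper_width: 0.0497
```

Call:
send_rows([
  [[-0.002,0,0],[0,0,0]],
  [[-0.003,0,0],[0,0,0]],
  [[-0.003,0,0],[0,0,0]],
  [[-0.003,0,0],[0,0,0]],
  [[-0.003,0,0],[0,0,0]],
], jaw=0.45)

```text
time_s: 10.05
tcp_pos: [0.5412, -0.0658, 0.0467]
eef_rot: [1.7, 84.1, 93.1]
contact_force: [0.1, -0.5, -0.2]
gripper_width: 0.0636
```

Call:
send_rows([
  [[-0.05,0,0.005],[0,0,0]],
  [[-0.15,0,0.015],[0,0,0]],
  [[-0.3,0,0.03],[0,0,0]],
  [[-0.5,0,0.05],[0,0,0]],
  [[-0.7,0,0.07],[0,0,0]],
])

```text
time_s: 10.55
tcp_pos: [0.5412, -0.0663, 0.1536]
eef_rot: [2.0, 84.1, 93.4]
contact_force: [0.9, 0.1, 0.1]
gripper_width: 0.0634
```

```bash
python3 - <<'E'
from h import *
from plant import r
s=r.get_state();st(s)
f=np.radians(1.42);A=np.array([[np.cos(f),np.sin(f)],[-np.sin(f),np.cos(f)]])
for n,F in(("scene",[.5302,-.0156]),("top",[.5275,-.0122])):
    p=r.capture(n);P=cloud(p);hsv=cv2.cvtColor(p["color"],cv2.COLOR_RGB2HSV)
    q=np.concatenate([(P[...,:2]-F)@A.T,P[...,2:]],-1)*1000
    b=(p["range_z"]>0)&(hsv[...,0]>95)&(hsv[...,0]<130)&(hsv[...,1]>110)&(abs(q[...,0]-12)<45)&(abs(q[...,1]+20)<75)&(q[...,2]>10)&(q[...,2]<65)
    t=q[b];t=t[t[:,2]>42];print(n,len(t),np.percentile(t,2,axis=0).round(1),np.percentile(t,98,axis=0).round(1),cv2.minAreaRect(t[:,:2].astype(np.float32)) if len(t)>5 else 0)
    print("blue z by quadrant",[np.median(t[(t[:,1]>a)&(t[:,1]<a+25),2]).round(1) for a in(-70,-45,-20,5)])
    cv2.imwrite(f"pics/{n}5.png",p["color"][:,:,::-1])
cv2.imwrite('pics/s5.png',cv2.resize(cv2.imread('pics/scene5.png')[120:260,160:330],None,fx=4,fy=4,interpolation=cv2.INTER_CUBIC))
E
```

```text
t 10.55 tcp [ 0.5412 -0.0663  0.1536] jaw yaw -178.57 down [-0.006  0.103 -0.995] F [0.9 0.1 0.1] w 0.0634 j [  9.  14. -19.  -7. -57.  -4.]
toolY [-1.   -0.02  0.  ] toolZ [-0.02  0.99  0.1 ]
scene 440 [-10.  -69.9  42.9] [36.7 25.4 47.8] ((13.068220138549805, -20.289081573486328), (49.57440948486328, 102.56666564941406), 2.534846544265747)
blue z by quadrant [np.float64(45.8), np.float64(45.8), np.float64(45.9), np.float64(45.6)]
top 336 [-11.7 -55.6  42.8] [35.3 15.  51.7] ((11.308389663696289, -25.717315673828125), (87.68868255615234, 50.37321090698242), 89.93930053710938)
blue z by quadrant [np.float64(46.6), np.float64(46.9), np.float64(47.1), np.float64(47.1)]
```

View pics/s5.png

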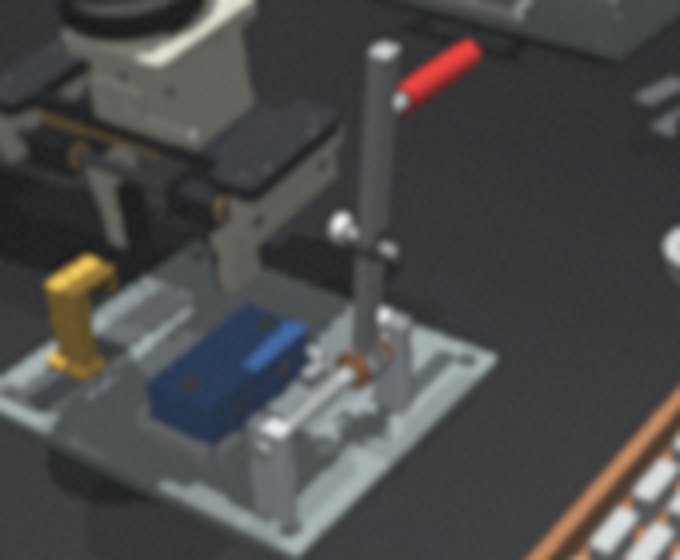

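Picture 6: the block lies flat in the nest, centred at about (228,370). The views put its centre at (13,-20) and its top at 46-47 mm. The handle comes next.

Call:
send_rows([
  [[-0.2,0,0.02],[0,0.02,0]],
  [[-0.4,0,0.04],[0,0.05,0]],
  [[-0.6,0,0.06],[0,0.08,0]],
  [[-0.8,0,0.08],[0,0.11,0]],
  [[-1,0,0.1],[0,0.132,0.003]],
])

```text
time_s: 11.15
tcp_pos: [0.5429, -0.0668, 0.3093]
eef_rot: [-123.2, 89.8, -31.7]
contact_force: [0.4, 0.2, -0.9]
gripper_width: 0.0632
```

```bash
python3 - <<'E'
from h import *
from plant import r
s=r.get_state();st(s)
planT(s,(.642,.055,.325),181.4,0)
E
```

```text
t 11.15 tcp [ 0.5429 -0.0668  0.3093] jaw yaw -178.52 down [ 0.002 -0.002 -1.   ] F [ 0.4  0.2 -0.9] w 0.0632 j [ 14.   6. -10.   0. -74. -12.]
toolY [-1.   -0.03 -0.  ] toolZ [-0.03  1.   -0.  ]
shift [-0.104 -0.681  0.794] turn [ 0.002 -0.002  0.003]
```

Call:
send_rows([
  [[-0.1,-0.1,0.12],[0,0,0]],
  [[-0.1,-0.25,0.3],[0,0,0]],
  [[-0.1,-0.45,0.52],[0,0,0]],
  [[-0.1,-0.62,0.72],[0,0,0]],
  [[-0.1,-0.681,0.794],[0.002,0,0]],
])

```text
time_s: 11.65
tcp_pos: [0.6433, 0.0574, 0.3232]
eef_rot: [-145.1, 89.9, -53.6]
contact_force: [0.6, 0.3, -1.3]
gripper_width: 0.0633
```

```bash
python3 - <<'E'
from h import *
from plant import r
s=r.get_state();st(s)
planT(s,(.642,.055,.234),181.4,0)
p=r.capture("scene")
P=cloud(p);hsv=cv2.cvtColor(p["color"],cv2.COLOR_RGB2HSV)
for nm,q in(("scene",P),):
    m=(p["range_z"]>0)&((hsv[...,0]<8)|(hsv[...,0]>172))&(hsv[...,1]>150)&(P[...,2]>.15)&(abs(P[...,1])<.12)&(P[...,0]>.55)
    w=P[m];print(len(w),w.mean(0),w.min(0),w.max(0))
cv2.imwrite('pics/s6.png',cv2.resize(p["color"][60:200,200:370,::-1],None,fx=3,fy=3))
E
```

```text
t 11.65 tcp [0.6433 0.0574 0.3232] jaw yaw -178.53 down [ 0.001 -0.002 -1.   ] F [ 0.6  0.3 -1.3] w 0.0633 j [ 22.  16.   4.   0. -78. -21.]
toolY [-1.   -0.03 -0.  ] toolZ [-0.03  1.   -0.  ]
shift [ 0.594  0.01  -0.015] turn [ 0.002 -0.002  0.002]
111 [0.64805165 0.04214694 0.23802259] [0.63908181 0.01031174 0.23233648] [0.65363693 0.07699665 0.24192809]
```

View pics/s6.png

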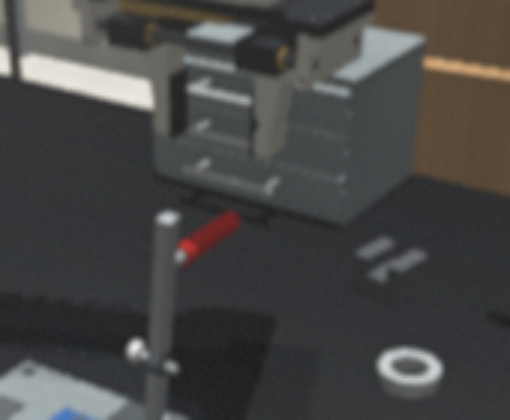

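Picture 7: the open fingers are above the red handle (210,235), with one on each side of it. I'll lower and pinch.

Call:
send_rows([
  [[0.12,0.01,-0.01],[0,0,0]],
  [[0.26,0.01,-0.01],[0,0,0]],
  [[0.4,0.01,-0.01],[0,0,0]],
  [[0.52,0.01,-0.01],[0,0,0]],
  [[0.594,0.01,-0.015],[0.002,0,0]],
])

```text
time_s: 12.2
tcp_pos: [0.6412, 0.0547, 0.2322]
eef_rot: [153.9, 89.8, -114.7]
contact_force: [0.3, -0.2, -0.1]
gripper_width: 0.0634
```

Call:
send_rows([
  [[0,0,0],[0,0,0]],
  [[0,0,0],[0,0,0]],
  [[0,0,0],[0,0,0]],
  [[0,0,0],[0,0,0]],
  [[0,0,0],[0,0,0]],
], jaw=-1, force=25)

```text
time_s: 12.7
tcp_pos: [0.6415, 0.0548, 0.2329]
eef_rot: [179.2, 89.9, -89.4]
contact_force: [0.3, 1.1, -0.1]
gripper_width: 0.0293
```

Call:
send_rows([
  [[0,0,0],[0,0,0]],
  [[0,0,0],[0,0,0]],
  [[0,0,0],[0,0,0]],
  [[0,0,0],[0,0,0]],
  [[0,0,0],[0,0,0]],
])

```text
time_s: 13.2
tcp_pos: [0.6418, 0.0549, 0.2333]
eef_rot: [-157.1, 89.9, -65.7]
contact_force: [1.1, 0.9, 2.4]
gripper_width: 0.0154
```

```bash
cat > arc.py <<'E'
from h import *
from plant import r
import sys
s=r.get_state();st(s)
E
python3 - <<'E'
from h import *
from plant import r
s=r.get_state();st(s);planT(s,s["tcp_pos"],181.4,0)
for ph in np.r_[np.arange(1.66,-.01,-.1),0]:
    print(round(ph,2),"down %.3f toolY %.3f"%(.17*(np.sin(1.66)-np.sin(ph))/.15,.17*(np.cos(ph)-np.cos(1.66))/.15))
E
```

```text
t 13.2 tcp [0.6418 0.0549 0.2333] jaw yaw -178.61 down [ 0.001 -0.002 -1.   ] F [1.1 0.9 2.4] w 0.0154 j [ 22.  18.  -5.   0. -67. -21.]
toolY [-1.   -0.02 -0.  ] toolZ [-0.02  1.   -0.  ]
shift [0. 0. 0.] turn [-0.    -0.002  0.001]
1.66 down 0.000 toolY 0.000
1.56 down -0.004 toolY 0.113
1.46 down 0.002 toolY 0.226
1.36 down 0.021 toolY 0.338
1.26 down 0.050 toolY 0.448
1.16 down 0.090 toolY 0.554
1.06 down 0.140 toolY 0.655
0.96 down 0.200 toolY 0.751
0.86 down 0.270 toolY 0.840
0.76 down 0.348 toolY 0.922
0.66 down 0.434 toolY 0.996
0.56 down 0.527 toolY 1.061
0.46 down 0.626 toolY 1.116
0.36 down 0.730 toolY 1.162
0.26 down 0.837 toolY 1.196
0.16 down 0.948 toolY 1.220
0.06 down 1.061 toolY 1.232
0.0 down 1.129 toolY 1.234
```

Call:
send_rows([
  [[-0.003,0.06,0],[0,0,0]],
  [[-0.004,0.113,0],[0,0,0]],
  [[0.0,0.2,0],[0,0,0]],
  [[0.012,0.3,0],[0,0,0]],
  [[0.03,0.38,0],[0,0,0]],
])

```text
time_s: 13.7
tcp_pos: [0.5838, 0.0533, 0.2286]
eef_rot: [-148.0, 89.9, -56.6]
contact_force: [5.1, -1.0, -2.8]
gripper_width: 0.015
```

```bash
cat > arc.py <<'E'
from h import *
from plant import r
import sys
s=r.get_state();st(s)
R=Ro.from_euler("xyz",s["eef_rot"],degrees=True).as_matrix()
f=np.radians(1.4);ex=np.array([np.cos(f),np.sin(f),0])
p0=np.array([.6418,.0549,.2333])
H=p0-.17*np.array([0,0,np.sin(1.66)])+.17*np.cos(1.66)*ex
d=s["tcp_pos"]-H;print("phi",np.arctan2(d[2],-d@ex).round(3),"rad",np.hypot(d[2],d@ex).round(4),"slide",(-(d@np.array([-ex[1],ex[0],0]))*1000).round(1))
for ph in map(float,sys.argv[1:]):
    t=H+.17*np.array([0,0,np.sin(ph)])-.17*np.cos(ph)*ex
    print(ph,(R.T@(t-s["tcp_pos"])/.15).round(3))
E
python3 arc.py 1.2 1.1 1.0 .9 .8 .7 .6
```

```text
t 13.7 tcp [0.5838 0.0533 0.2286] jaw yaw -178.61 down [ 0.001 -0.002 -1.   ] F [ 5.1 -1.  -2.8] w 0.015 j [ 24.  13. -12.   0. -65. -23.]
toolY [-1.   -0.02 -0.  ] toolZ [-0.02  1.   -0.  ]
phi 1.316 rad 0.1701 slide 0.2
1.2 [0.041 0.125 0.001]
1.1 [0.087 0.228 0.001]
1.0 [0.144 0.326 0.001]
0.9 [0.209 0.419 0.001]
0.8 [0.284 0.504 0.001]
0.7 [0.367 0.581 0.002]
0.6 [0.457 0.65  0.002]
```

Fx is +5 N, as the spring should give. I'll continue.

Call:
send_rows([
  [[0.041,0.125,0],[0,0,0]],
  [[0.087,0.228,0],[0,0,0]],
  [[0.144,0.326,0],[0,0,0]],
  [[0.209,0.419,0],[0,0,0]],
  [[0.284,0.504,0],[0,0,0]],
])

```text
time_s: 14.2
tcp_pos: [0.5083, 0.0514, 0.1862]
eef_rot: [-112.1, 89.8, -20.6]
contact_force: [8.2, -2.7, -2.5]
gripper_width: 0.0152
```

```bash
python3 arc.py .7 .6 .5 .4 .3 .2
```

```text
t 14.2 tcp [0.5083 0.0514 0.1862] jaw yaw -178.59 down [ 0.004 -0.002 -1.   ] F [ 8.2 -2.7 -2.5] w 0.0152 j [ 28.   8. -25.   0. -57. -27.]
toolY [-1.   -0.02 -0.  ] toolZ [-0.02  1.   -0.  ]
phi 0.801 rad 0.1702 slide 0.3
0.7 [0.084 0.078 0.002]
0.6 [0.174 0.146 0.002]
0.5 [0.271 0.206 0.002]
0.4 [0.372 0.256 0.002]
0.3 [0.479 0.295 0.003]
0.2 [0.588 0.323 0.003]
```

Call:
send_rows([
  [[0.084,0.078,0.002],[0,0,0]],
  [[0.174,0.146,0.002],[0,0,0]],
  [[0.271,0.206,0.002],[0,0,0]],
  [[0.372,0.256,0.002],[0,0,0]],
  [[0.479,0.295,0.003],[0,0,0]],
])

```text
time_s: 14.7
tcp_pos: [0.4645, 0.0507, 0.1147]
eef_rot: [-98.0, 89.6, -6.5]
contact_force: [6.6, -3.0, 3.3]
gripper_width: 0.0154
```

```bash
python3 arc.py .2 .1 .05 0 -.03 -.06 -.09
```

```text
t 14.7 tcp [0.4645 0.0507 0.1147] jaw yaw -178.54 down [ 0.007 -0.001 -1.   ] F [ 6.6 -3.   3.3] w 0.0154 j [ 31.   8. -35.   0. -46. -29.]
toolY [-1.   -0.03 -0.01] toolZ [-0.03  1.   -0.  ]
phi 0.303 rad 0.1699 slide -0.1
0.2 [ 0.113  0.03  -0.001]
0.1 [ 0.225  0.048 -0.   ]
0.05 [ 0.281  0.053 -0.   ]
0.0 [ 0.338  0.054 -0.   ]
-0.03 [ 0.372  0.054 -0.   ]
-0.06 [ 0.406  0.053 -0.   ]
-0.09 [ 0.44   0.051 -0.   ]
```

Call:
send_rows([
  [[0.06,0.017,0],[0,0,0]],
  [[0.113,0.03,0],[0,0,0]],
  [[0.17,0.04,0],[0,0,0]],
  [[0.225,0.048,0],[0,0,0]],
  [[0.281,0.053,0],[0,0,0]],
])

```text
time_s: 15.2
tcp_pos: [0.4571, 0.0505, 0.0722]
eef_rot: [-95.7, 89.6, -4.2]
contact_force: [3.4, -1.6, 4.9]
gripper_width: 0.0152
```

```bash
python3 arc.py .0 -.03 -.06 -.075 -.085; python3 - <<'E'
from h import *
from plant import r
p=r.capture("scene");cv2.imwrite('pics/s7.png',cv2.resize(p["color"][120:260,160:330,::-1],None,fx=4,fy=4,interpolation=cv2.INTER_CUBIC))
E
```

```text
t 15.2 tcp [0.4571 0.0505 0.0722] jaw yaw -178.54 down [ 0.007 -0.001 -1.   ] F [ 3.4 -1.6  4.9] w 0.0152 j [ 31.  11. -39.   0. -39. -30.]
toolY [-1.   -0.03 -0.01] toolZ [-0.03  1.   -0.  ]
phi 0.048 rad 0.1698 slide -0.1
0.0 [ 0.054  0.003 -0.001]
-0.03 [ 0.088  0.003 -0.001]
-0.06 [ 0.122  0.001 -0.001]
-0.075 [ 0.139  0.    -0.001]
-0.085 [ 0.151 -0.001 -0.001]
```

View pics/s7.png

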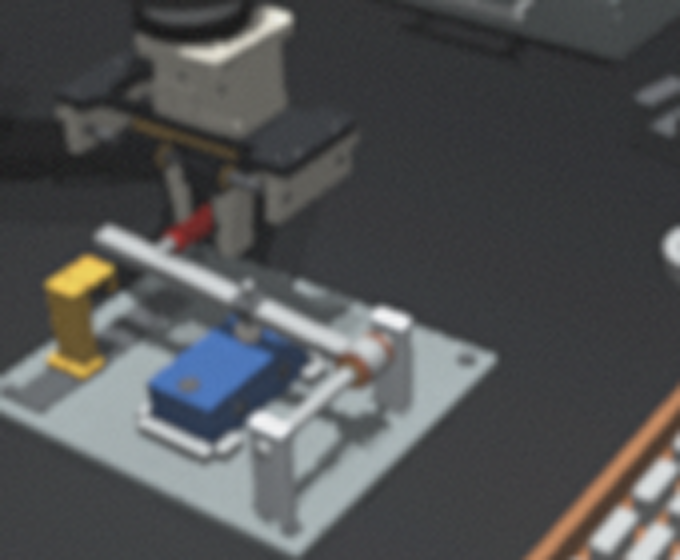

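Picture 8: the bar is nearly level over the block, with its nose (110,235) beside the catch's +y side (80,275). I'll press it down.

Call:
send_rows([
  [[0.054,0.003,0],[0,0,0]],
  [[0.088,0.003,0],[0,0,0]],
  [[0.122,0.001,0],[0,0,0]],
  [[0.135,0.0,0],[0,0,0]],
  [[0.139,0.0,0],[0,0,0]],
])

```text
time_s: 15.75
tcp_pos: [0.4574, 0.0504, 0.0499]
eef_rot: [-101.1, 89.6, -9.6]
contact_force: [3.3, -1.6, 6.8]
gripper_width: 0.0152
```

```bash
python3 arc.py -.08 -.09 -.10 -.11
```

```text
t 15.75 tcp [0.4574 0.0504 0.0499] jaw yaw -178.54 down [ 0.007 -0.001 -1.   ] F [ 3.3 -1.6  6.8] w 0.0152 j [ 31.  14. -40.   0. -36. -30.]
toolY [-1.   -0.03 -0.01] toolZ [-0.03  1.   -0.  ]
phi -0.083 rad 0.1699 slide -0.0
-0.08 [-0.003  0.001 -0.   ]
-0.09 [ 0.008 -0.    -0.   ]
-0.1 [ 0.02  -0.001 -0.   ]
-0.11 [ 0.031 -0.002  0.   ]
```

Call:
send_rows([
  [[0.004,0,0],[0,0,0]],
  [[0.008,0,0],[0,0,0]],
  [[0.012,0,0],[0,0,0]],
  [[0.016,0,0],[0,0,0]],
  [[0.018,0,0],[0,0,0]],
])

```text
time_s: 16.25
tcp_pos: [0.4576, 0.0504, 0.0471]
eef_rot: [-101.1, 89.6, -9.6]
contact_force: [2.6, -1.6, 7.0]
gripper_width: 0.0152
```

Call:
send_rows([
  [[0.003,0,0],[0,0,0]],
  [[0.006,0,0],[0,0,0]],
  [[0.009,0,0],[0,0,0]],
  [[0.009,0,0],[0,0,0]],
  [[0.009,0,0],[0,0,0]],
])

```text
time_s: 16.75
tcp_pos: [0.4578, 0.0504, 0.0457]
eef_rot: [-101.4, 89.6, -10.0]
contact_force: [2.5, -1.3, 7.8]
gripper_width: 0.0151
```

Call:
send_rows([
  [[-0.012,0,-0.01],[0,0,0]],
  [[-0.012,0,-0.03],[0,0,0]],
  [[-0.012,0,-0.05],[0,0,0]],
  [[-0.012,0,-0.075],[0,0,0]],
  [[-0.012,0,-0.1],[0,0,0]],
])

```text
time_s: 17.25
tcp_pos: [0.4575, 0.0354, 0.0471]
eef_rot: [-102.5, 89.6, -11.0]
contact_force: [-0.9, 3.2, 6.3]
gripper_width: 0.0153
```

```bash
python3 arc.py -.09
```

```text
t 17.25 tcp [0.4575 0.0354 0.0471] jaw yaw -178.55 down [ 0.006 -0.001 -1.   ] F [-0.9  3.2  6.3] w 0.0153 j [ 29.  14. -41.   0. -35. -28.]
toolY [-1.   -0.03 -0.01] toolZ [-0.03  1.   -0.  ]
phi -0.099 rad 0.1704 slide 15.0
-0.09 [-0.011 -0.002  0.1  ]
```

Call:
send_rows([
  [[0,0,-0.02],[0,0,0]],
  [[0,0,-0.04],[0,0,0]],
  [[0,0,-0.06],[0,0,0]],
  [[0,0,-0.08],[0,0,0]],
  [[0,0,-0.095],[0,0,0]],
])

```text
time_s: 17.75
tcp_pos: [0.4577, 0.0214, 0.0469]
eef_rot: [-99.3, 89.7, -7.9]
contact_force: [-0.0, 3.5, 6.9]
gripper_width: 0.0154
```

Call:
send_rows([
  [[0,0,-0.004],[0,0,0]],
  [[0,0,-0.008],[0,0,0]],
  [[0,0,-0.012],[0,0,0]],
  [[0,0,-0.016],[0,0,0]],
  [[0,0,-0.02],[0,0,0]],
])

```text
time_s: 18.25
tcp_pos: [0.4577, 0.0189, 0.0467]
eef_rot: [-94.1, 89.7, -2.6]
contact_force: [1.7, 3.2, 7.5]
gripper_width: 0.0152
```

```bash
python3 arc.py -.09
```

```text
t 18.25 tcp [0.4577 0.0189 0.0467] jaw yaw -178.55 down [ 0.006 -0.    -1.   ] F [1.7 3.2 7.5] w 0.0152 j [ 27.  14. -41.   0. -35. -26.]
toolY [-1.   -0.03 -0.01] toolZ [-0.03  1.   -0.  ]
phi -0.102 rad 0.1706 slide 31.5
-0.09 [-0.014 -0.003  0.21 ]
```

Call:
send_rows([
  [[-0.004,0,-0.004],[0,0,0]],
  [[-0.006,0,-0.008],[0,0,0]],
  [[-0.006,0,-0.012],[0,0,0]],
  [[-0.006,0,-0.016],[0,0,0]],
  [[-0.006,0,-0.02],[0,0,0]],
])

```text
time_s: 18.75
tcp_pos: [0.4577, 0.0163, 0.0474]
eef_rot: [-89.4, 89.7, 2.0]
contact_force: [0.3, 2.4, 6.6]
gripper_width: 0.0157
```

Call:
send_rows([
  [[0,0,-0.004],[0,0,0]],
  [[0,0,-0.008],[0,0,0]],
  [[0,0,-0.012],[0,0,0]],
  [[0,0,-0.016],[0,0,0]],
  [[0,0,-0.018],[0,0,0]],
])

```text
time_s: 19.25
tcp_pos: [0.4583, 0.0148, 0.0473]
eef_rot: [-74.7, 89.6, 16.7]
contact_force: [-1.0, 9.8, 8.0]
gripper_width: 0.0149
```

Call:
send_rows([
  [[0,0,-0.003],[0,0,0]],
  [[0,0,-0.006],[0,0,0]],
  [[0,0,-0.006],[0,0,0]],
  [[0,0,-0.006],[0,0,0]],
  [[0,0,-0.006],[0,0,0]],
])

```text
time_s: 19.75
tcp_pos: [0.4583, 0.0149, 0.0471]
eef_rot: [-66.5, 89.6, 24.9]
contact_force: [-0.7, 6.4, 7.3]
gripper_width: 0.0152
```

```bash
python3 arc.py 0
```

```text
t 19.75 tcp [0.4583 0.0149 0.0471] jaw yaw -178.56 down [ 0.007  0.003 -1.   ] F [-0.7  6.4  7.3] w 0.0152 j [ 27.  14. -41.   0. -35. -25.]
toolY [-1.   -0.03 -0.01] toolZ [-0.03  1.    0.  ]
phi -0.099 rad 0.1701 slide 35.5
0.0 [-0.112  0.004  0.237]
```

Fy rose and the motion stopped at a 35.5 mm slide. The catch position in the images predicts 35.8 mm, so this is the post. I'll back off 1 mm and let the bar rise.

Call:
send_rows([
  [[-0.01,0,0.004],[0,0,0]],
  [[-0.03,0.002,0.006],[0,0,0]],
  [[-0.055,0.003,0.006],[0,0,0]],
  [[-0.08,0.004,0.006],[0,0,0]],
  [[-0.1,0.004,0.006],[0,0,0]],
])

```text
time_s: 20.25
tcp_pos: [0.4572, 0.016, 0.0617]
eef_rot: [-61.6, 89.6, 29.9]
contact_force: [4.6, 2.4, -8.6]
gripper_width: 0.0147
```

```bash
python3 arc.py 0
```

```text
t 20.25 tcp [0.4572 0.016  0.0617] jaw yaw -178.58 down [ 0.006  0.004 -1.   ] F [ 4.6  2.4 -8.6] w 0.0147 j [ 27.  12. -40.  -0. -37. -25.]
toolY [-1.   -0.02 -0.01] toolZ [-0.02  1.    0.  ]
phi -0.014 rad 0.1703 slide 34.4
0.0 [-0.015 -0.002  0.229]
```

Call:
send_rows([
  [[0.006,0,0],[0,0,0]],
  [[0.01,0,0],[0,0,0]],
  [[0.01,0,0],[0,0,0]],
  [[0.01,0,0],[0,0,0]],
  [[0.01,0,0],[0,0,0]],
])

```text
time_s: 20.75
tcp_pos: [0.457, 0.016, 0.06]
eef_rot: [-60.2, 89.6, 31.3]
contact_force: [1.6, 2.7, 3.0]
gripper_width: 0.0152
```

```bash
python3 arc.py 0; python3 - <<'E'
from h import *
from plant import r
p=r.capture("scene");cv2.imwrite('pics/s8.png',cv2.resize(p["color"][120:260,160:330,::-1],None,fx=4,fy=4,interpolation=cv2.INTER_CUBIC))
E
```

```text
t 20.75 tcp [0.457 0.016 0.06 ] jaw yaw -178.58 down [ 0.006  0.004 -1.   ] F [1.6 2.7 3. ] w 0.0152 j [ 27.  12. -40.  -0. -37. -25.]
toolY [-1.   -0.02 -0.01] toolZ [-0.02  1.    0.  ]
phi -0.023 rad 0.1706 slide 34.4
0.0 [-0.026 -0.004  0.229]
```

View pics/s8.png

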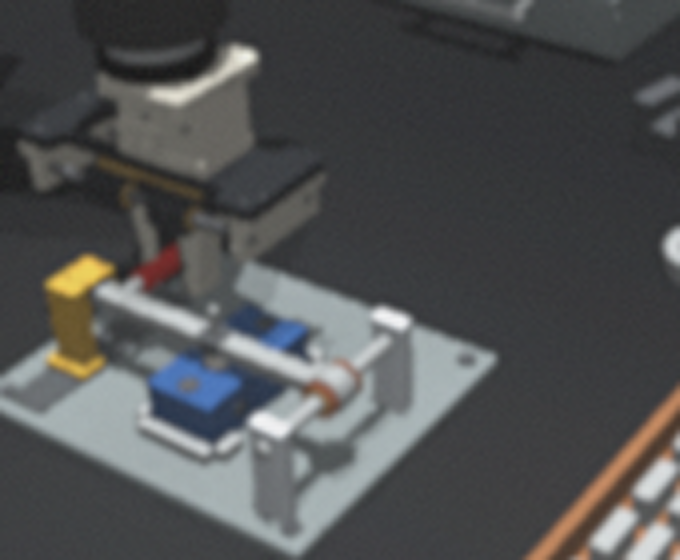

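Picture 9: the nose (110,290) sits under the yellow overhang. I'll release gently and go straight up.

Call:
send_rows([
  [[0,0,0],[0,0,0]],
  [[0,0,0],[0,0,0]],
  [[0,0,0],[0,0,0]],
  [[0,0,0],[0,0,0]],
  [[0,0,0],[0,0,0]],
], jaw=0)

```text
time_s: 21.3
tcp_pos: [0.4568, 0.0158, 0.0599]
eef_rot: [-59.7, 89.6, 31.7]
contact_force: [0.8, -0.0, -0.3]
gripper_width: 0.043
```

Call:
send_rows([
  [[-0.05,0,0],[0,0,0]],
  [[-0.2,0,0],[0,0,0]],
  [[-0.4,0,0],[0,0,0]],
  [[-0.65,0,0],[0,0,0]],
  [[-0.9,0,0],[0,0,0]],
])

```text
time_s: 21.8
tcp_pos: [0.4556, 0.0151, 0.1968]
eef_rot: [-59.7, 89.7, 31.7]
contact_force: [1.9, 0.3, -0.2]
gripper_width: 0.0438
```

```bash
python3 - <<'E'
from h import *
from plant import r
s=r.get_state();st(s)
p=r.capture("scene");P=cloud(p);hsv=cv2.cvtColor(p["color"],cv2.COLOR_RGB2HSV)
m=(p["range_z"]>0)&((hsv[...,0]<8)|(hsv[...,0]>172))&(hsv[...,1]>130)&(P[...,2]>.03)&(abs(P[...,1])<.09)&(P[...,0]>.42)&(P[...,0]<.55)
w=P[m];print("handle",len(w),w.mean(0).round(4),w.min(0).round(4),w.max(0).round(4))
f=np.radians(1.42);A=np.array([[np.cos(f),np.sin(f)],[-np.sin(f),np.cos(f)]])
q=np.concatenate([(P[...,:2]-[.5302,-.0156])@A.T,P[...,2:]],-1)*1000
b=(p["range_z"]>0)&(hsv[...,0]>95)&(hsv[...,0]<130)&(hsv[...,1]>110)&(abs(q[...,0]-12)<45)&(abs(q[...,1]+20)<75)&(q[...,2]>42)&(q[...,2]<55)
t=q[b];print("block",np.percentile(t,2,axis=0).round(1),np.percentile(t,98,axis=0).round(1))
cv2.imwrite('pics/s9.png',cv2.resize(p["color"][100:340,60:380,::-1],None,fx=2.4,fy=2.4,interpolation=cv2.INTER_CUBIC))
E
```

```text
t 21.8 tcp [0.4556 0.0151 0.1968] jaw yaw -178.6 down [ 0.005  0.003 -1.   ] F [ 1.9  0.3 -0.2] w 0.0438 j [ 27.   2. -30.  -0. -58. -25.]
toolY [-1.   -0.02 -0.01] toolZ [-0.02  1.    0.  ]
handle 93 [0.463  0.0076 0.0685] [ 0.451  -0.0256  0.0628] [0.4687 0.0436 0.0726]
block [-10.9 -69.8  42.7] [36.5 26.8 48.3]
```

View pics/s9.png

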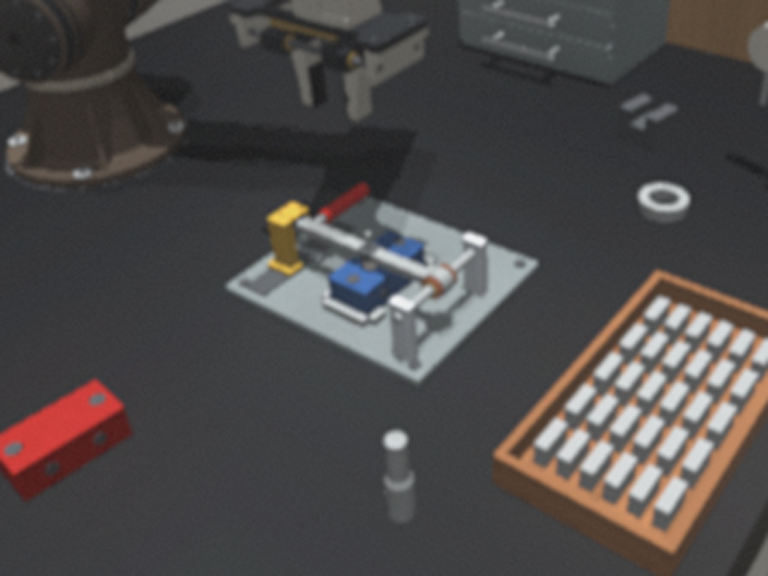

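Picture 10: the bar is level and latched under the catch (290,215), with the handle at its level height and the block in the nest. The red block and the gauges are where they were. I'll hand it in.

```bash
python3 -c "
from plant import r
print(r.close_job(), r.get_state()['time_s'])"
```

```text
the job is handed in; nothing more can be done
the job is handed in; nothing more can be done
```

The blue block is in the nest and the clamp bar is latched under the yellow catch. I handed the job in at about 22 s. Handing in gives no verdict.

- **Block:** I gripped it off-centre with a 6° lean so the gripper body cleared the upright bar, and set it down in the nest until I felt about 11 N. Afterwards its top read level at 46–47 mm against 48 mm expected. Its outline stayed within about 2 mm of the expected place in the nest, including after clamping.
- **Bar:** I swung it down by the red handle and pressed it to about 0.10 rad below level. I then slid it until I felt the post at 35.5 mm with about 10 N; the images had predicted 35.8 mm. After backing off 1 mm I let it rise into the catch and released it.
- **Last checks:** The picture after release shows the bar level under the overhang. The handle's top reads 73 mm, which puts its centre at 65 mm, level. The robot is clear, with no contact force beyond reading noise. The red block, ring gauge and plug gauge look unmoved; the V-block is in the same picture, but I didn't check it separately.
- **Disagreements:**
  - The two cameras differed by 3–5 mm, so I corrected both against the gripper's known position.
  - I never felt the bar's lower stop clearly, even about 2 mm beyond where I expected it. The gripper probably sat about 2 mm low on the handle.

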